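# Lay the painting panel face up in the drip tray

## Robot

A 6-joint arm with a two-finger parallel gripper is mounted at the origin on the work surface. World frame = base frame: x ahead of the robot, y to its left, z up, the work surface at z = 0. Lengths are in mm, angles in rad, forces in N, time in s.
With the tool pointing down it reaches from about 275 to 775 mm from the base axis. Payload 14.6 kg.
Tool frame: the origin (TCP) lies at the very end of the fingers, on their centre line; the grasp point (between the pads) lies 19 mm behind it; z points along the fingers, y is the line along which they close (so a half turn about z gives the same grasp; the last joint's range is limited). The gripper opens to 85 mm and grips with 20 to 120 N. Pads are 22 mm wide; open, the fingers measure 114 mm over their backs; the gripper's body (76 mm by 85 mm) begins 54 mm behind the grasp point. The pads swing forward as they close: fully open they stand 13 mm farther back than shut.
Start: joints at [1.073, 0.263, -0.048, 1.259, 0, 1.415], TCP at [176.47, 494.456, 231.278] pointing down, gripper open.
Joint ranges: [-2.65, 2.65], [-0.89, 1.7], [-1.18, 1.37], [-2.13, 2.11], [-1.35, 1.29], [-3.14, 3.14]. Speed limits (rad/s): [1.89, 1.89, 2.57, 2.79, 3.14, 3.14].

## Interface

Orientations are given as a unit quaternion [w, x, y, z].
In Python, from plant import bot, kin, cams gives the robot as it stands. Calls block until the motion is done:
- bot.movep(position, orientation): joint-space move of the TCP to a pose.
- bot.servo_line(position, orientation=None, v=150, max_force=None): straight line of the TCP; orientation=None keeps the orientation; v is the mean speed in mm/s. With max_force (N) it stops when the force on the tool has changed by that much, and returns True; else False.
- bot.goto_joints(angles): joint-space move.
- bot.set_gripper(opening): finger opening in mm; the grip force is fixed at half the most; returns when the fingers have stopped.
- bot.wait(seconds).
- kin.ik(position, orientation): joint angles nearest the present ones, or None.
- bot.observe(): the state.
- cams.get_image(name): name is "side" or "top" or "wrist"; returns the picture (480x640x3 uint8, red, green, blue); there is no depth.
- cams.camera_params(name): a dict with "fx", "fy", "cx", "cy" (pixels), "extrinsics" (4x4, takes a point from world to camera coordinates); the wrist camera has in their place "mount" (4x4, takes a point from camera to tool coordinates, whose origin is the TCP and whose axes are the flange's). Camera axes: x right, y down, z forward; pixel columns grow to the right and rows downward; lengths in mm; the calibration is good to about 2 mm. A picture is of the moment at which its call begins: read the wrist's pose just before it. camera_params takes no time and is no camera call.
A pose or a line that the arm cannot do raises bot.MotionError and nothing moves.
- bot.close_job(): hands the job in; it is judged then, once.
Trained networks look in the newest picture that a camera, given by its name, has taken for a name from the list of things; names that differ only in an ending like _2 or _b are one class to them, and where a whole thing is asked for, a point or a joint stands for the part that bears it (a point fixed in the world has none). Each returns a list of dicts, best first, with "score" (0 to 1); they miss things now and then, are a little off and sometimes report something else, mostly with a low value. They report only what shows in the picture. A call takes as long as a camera call. They do not tell look-alikes from the thing itself.
- cams.masks_of(camera, target): "region" (480x640 bool, what is visible of it) and "box" ([left, top, right, bottom] in pixels, round what is visible of it).
The state is a dict: "t": time; "qpos": joint angles; "joint_vel": joint speeds; "joint_torque": joint torques, N m; "ee_pos": TCP position; "tcp_rot": TCP orientation; "force": force on the tool from outside, world axes, zero at the start; "moment": the same for the moment, N m; "width": finger opening in mm; "grip_force": force on a finger pad.
Only numpy, scipy, OpenCV 4.12 (cv2) and the standard library are available. Lean on these libraries where they do the work, as an engineer would, in place of code of your own. Each camera call takes 0.05 s, during which the arm holds its last target. There are 200 camera calls.

## Task

The small square painting panel stands on edge in the big metal tray. Push it over with your fingertips so that it lands on its back with the plain white painting face up, then push it along until it lies flat in the middle of the tray, ready for pouring paint. Only push it, never lift or carry it; leave the paper cup and the two paint bottles standing where they are.

Things in the scene. Friction and masses are not known exactly. Their poses are not given: they have to be found in the camera images.
- panel: Loose painting panel, 0.1-0.2 kg, 100 x 100 mm, 24 mm thick: a flat white board (4 mm) on a bare wooden frame (bars 14 mm wide, 20 mm deep) that leaves the back hollow. Origin at its centre. x points out of the white face; y, z lie in its plane along the edges. It starts on edge (z up) near the tray's middle, facing any way; leant about 15 degrees it falls by itself. Lying, it slides when pushed.
- tray: Fixed shallow dark non-stick baking tray, 380 x 530 mm outside (x by y), floor 3 mm thick, walls 3 mm thick, rim 22 mm above the table (rolled bead to 25 mm). Origin at the centre of its underside, on the table; x and y along its shorter and longer sides, z up. It does not move when pushed.
- cup: Bystander: small empty paper cup, 60 mm across the rim, 55 mm high, standing in the tray near the middle or a corner of its +y end. Origin at the centre of its underside.
- bottle_left: Bystander: plastic paint bottle with white cap, 52 mm across, 150 mm high, standing on the table beyond the tray's +y end. Origin at the centre of its underside.
- bottle_right: Bystander: plastic paint bottle with white cap, 52 mm across, 150 mm high, standing on the table beyond the tray's -y end. Origin at the centre of its underside.
Mind the look-alikes: they are no part of the job. Of the things that look like the panel, the larger one is meant.

How it is judged:
By the outcome, as a careful person would: the job done as asked, in the order asked, and still so for the second after the job is handed in, with the robot touching nothing.
It also fails if it takes over 53 s, if anything falls off the work surface, if the arm or the gripper's body presses on something with over 40 N, if the wrist force passes 120 N, or if a joint passes its speed limit or range.

## Working session

There is one attempt and no reset: what is moved stays moved. The work goes in short steps, each a Python script; the robot and the scene stay as the last script left them, time stands still between calls to the robot, and variables do not carry over. Pictures are saved under pics/ and viewed, at most 10 in all, crops included, and the job is handed in when it is done.

```bash
mkdir -p pics; ls; python3 - <<'E'
from plant import bot,kin,cams
import cv2,numpy as np
np.set_printoptions(precision=3,suppress=True)
a=cams.get_image("top");b=cams.get_image("side")
cv2.imwrite("pics/top.png",a[:,:,::-1]);cv2.imwrite("pics/side.png",b[:,:,::-1])
for n in("top","side"):
  p=cams.camera_params(n);print(n,p["fx"],p["fy"],p["cx"],p["cy"]);print(np.array(p["extrinsics"]))
  for t in("panel","tray","cup","bottle_left"):
    for d in cams.masks_of(n,t):print(t,d["score"],d["box"])
print(bot.observe())
E
```

```text
pics
top 519.397711135497 519.397711135497 316.4291409219704 233.61067611327016
[[  -0.005   -1.      -0.008   59.983]
 [  -0.996    0.005   -0.088  538.129]
 [   0.088    0.008   -0.996 1171.944]
 [   0.       0.       0.       1.   ]]
panel 0.93 [351.9, 185.6, 370.9, 238.5]
panel 0.78 [398.6, 232.2, 437.0, 244.0]
tray 0.58 [226.0, 116.9, 484.1, 320.6]
tray 0.24 [199.2, 197.0, 227.7, 225.9]
cup 0.82 [257.3, 137.9, 284.6, 163.2]
bottle_left 0.56 [197.1, 199.5, 231.2, 227.0]
side 485.4716733554122 485.4716733554122 319.3169879568922 238.93730082556044
[[  -0.998   -0.054    0.025  541.436]
 [  -0.051    0.569   -0.821   66.746]
 [   0.03    -0.82    -0.571 1123.507]
 [   0.       0.       0.       1.   ]]
panel 0.98 [282.9, 201.5, 325.5, 247.6]
panel 0.84 [319.3, 188.2, 332.3, 222.1]
tray 0.58 [179.1, 176.8, 398.6, 342.9]
bottle_left 0.74 [273.1, 281.8, 303.4, 355.1]
{'t': 0.5, 'qpos': array([ 1.073,  0.263, -0.048,  1.259, -0.   ,  1.416]), 'joint_vel': array([-0.   ,  0.001, -0.001,  0.001, -0.   , -0.002]), 'joint_torque': array([ -0.001, -63.702,  38.459,   0.002,  -0.   ,   0.   ]), 'ee_pos': array([176.459, 494.43 , 231.259]), 'tcp_rot': array([-0.   ,  0.171,  0.985, -0.   ]), 'force': array([0.233, 0.234, 0.733]), 'moment': array([ 0.028, -0.029,  0.01 ]), 'grip_force': 0.0, 'width': 85.27869582762352}
```

```bash
sleep 1
python3 - <<'E'
import cv2,numpy as np
a=cv2.imread("pics/top.png")[100:350,180:500];b=cv2.imread("pics/side.png")[150:370,160:420]
cv2.imwrite("pics/topc.png",cv2.resize(a,None,fx=2.4,fy=2.4,interpolation=2));cv2.imwrite("pics/sidec.png",cv2.resize(b,None,fx=2.7,fy=2.7,interpolation=2))
E
```

```text
(no output)
```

View pics/topc.png

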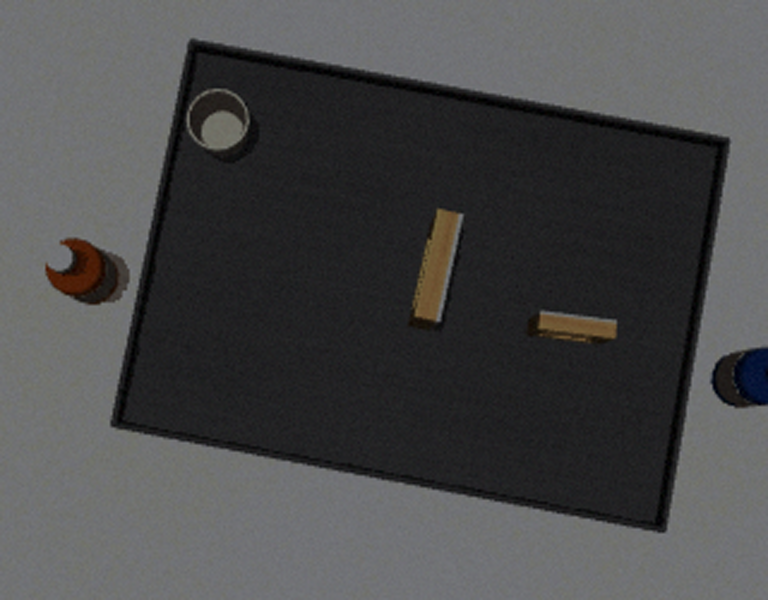

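View pics/sidec.png

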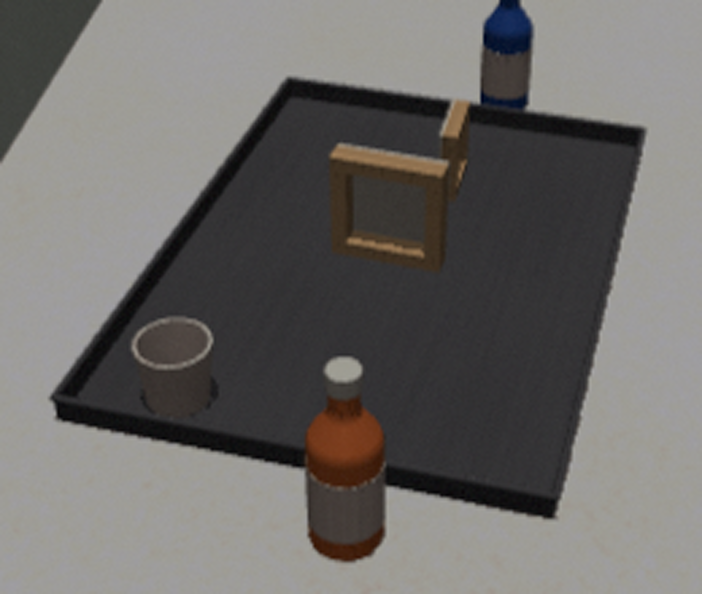

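The top view shows the large panel's top edge at crop corners (437,208), (463,212), (441,323) and (413,320). Its white face points right (-y), so it has to fall left (+y). The small look-alike is at (577,325) and the cup at (218,120). The tray corners are (192,41), (727,140), (663,530) and (113,426).

```bash
cat > h.py <<'E'
from plant import bot,kin,cams
import cv2,numpy as np
from scipy.spatial.transform import Rotation as R
np.set_printoptions(precision=2,suppress=True)
P=cams.camera_params("top");E=np.array(P["extrinsics"])
def w(uv,z):
    uv=np.atleast_2d(np.array(uv,float))
    d=np.c_[(uv[:,0]-P["cx"])/P["fx"],(uv[:,1]-P["cy"])/P["fy"],np.ones(len(uv))]@E[:3,:3]
    C=-E[:3,:3].T@E[:3,3]
    return (C+d*((z-C[2])/d[:,2])[:,None])[:,:2]
def crop(uv,z): return w(np.array(uv)/2.4+[180,100],z)
def quat(yaw): # tool down, tool y axis at world angle yaw (mod pi)
    c,s=np.cos(yaw),np.sin(yaw)
    M=np.array([[s,c,0],[-c,s,0],[0,0,-1]]).astype(float)  # columns x,y,z
    q=R.from_matrix(M).as_quat(); return q[[3,0,1,2]]
E
python3 - <<'E'
from h import *
T=crop([(192,41),(727,140),(663,530),(113,426)],24);print(T,T.mean(0))
for i in range(4):
  d=T[(i+1)%4]-T[i];print(np.hypot(*d),np.degrees(np.arctan2(d[1],d[0])))
p=crop([(437,208),(463,212),(441,323),(413,320)],103);print(p,p.mean(0))
for i in range(4):
  d=p[(i+1)%4]-p[i];print(np.hypot(*d),np.degrees(np.arctan2(d[1],d[0])))
print("small",crop([(539,312),(616,320),(616,338),(539,333)],70)); print("cup",crop([(218,120)],58))
print(-E[:3,:3].T@E[:3,3])
t=p.mean(0)
for yaw in np.radians([-10,170,80,260]):
  print(yaw,kin.ik([*t,200],quat(yaw)),kin.ik([*t,90],quat(yaw)))
E
```

```text
[[ 814.08  188.53]
 [ 712.01 -330.79]
 [ 338.48 -258.34]
 [ 438.73  262.14]] [575.83 -34.62]
529.2556471082069 -101.11956310758137
380.4892922423705 169.02205711749605
530.0397689031572 79.09798710415049
382.5007024102383 -11.09557107443629
[[632.95 -42.73]
 [629.15 -66.11]
 [528.82 -45.  ]
 [531.65 -19.99]] [580.64 -43.46]
23.686075775204607 -99.22142479058765
102.52983118689082 168.12257120732718
25.168905897508225 83.53842470756429
103.8171538531286 -12.64784694585417
small [[ 541.31 -138.12]
 [ 533.53 -208.75]
 [ 516.92 -208.33]
 [ 521.91 -137.74]]
cup [[726.52 159.54]]
[ 433.73   47.98 1214.99]Traceback (most recent call last):
  File "<stdin>", line 12, in <module>
  File "h.py", line 15, in quat
    q=R.from_matrix(M).as_quat(); return q[[3,0,1,2]]
      ~~~~~~~~~~~~~^^^
  File "scipy/spatial/transform/_rotation.pyx", line 1143, in scipy.spatial.transform._rotation.Rotation.from_matrix
ValueError: Non-positive determinant (left-handed or null coordinate frame) in rotation matrix 0: [[-0.17  0.98  0.  ]
 [-0.98 -0.17  0.  ]
 [ 0.    0.   -1.  ]].
```

```bash
sed -i 's/M=np.array.*/M=np.array([[-s,c,0],[c,s,0],[0,0,-1.]])/' h.py
python3 - <<'E'
from h import *
c=np.array([580.6,-43.5]);y=np.radians(-12.3);n=np.array([-np.sin(y),np.cos(y)])
q=min((quat(y),quat(y+np.pi)),key=lambda q:abs(kin.ik([*(c-43*n),150],q)-bot.observe()["qpos"]).sum() )
print(kin.ik([*(c-43*n),150],q))
bot.set_gripper(40)
bot.movep([*(c-43*n),150],q)
bot.servo_line([*(c-43*n),88],v=150)
print(bot.servo_line([*(c+14*n),88],v=60,max_force=15),bot.observe()["ee_pos"])
bot.servo_line([*(c-20*n),150],v=150)
bot.movep([*(c+[-60,260]),250],q)
a=cams.get_image("top");cv2.imwrite("pics/t2.png",a[100:350,180:500,::-1].repeat(2,0).repeat(2,1))
d=cams.masks_of("top","panel")
for m in d:print(m["score"],m["box"],w(cv2.boxPoints(cv2.minAreaRect(np.argwhere(m["region"])[:,::-1].astype(np.float32))),27))
print(bot.observe()["t"],q)
E
```

```text
[-0.29  0.39 -0.08  1.1   0.    1.5 ]
False [583.54 -30.08  87.99]
0.71 [311.7, 183.6, 354.7, 234.4] [[556.86  80.66]
 [656.01  58.89]
 [633.96 -38.39]
 [535.19 -15.98]]
7.0667 [0.   0.78 0.63 0.  ]
```

View pics/t2.png

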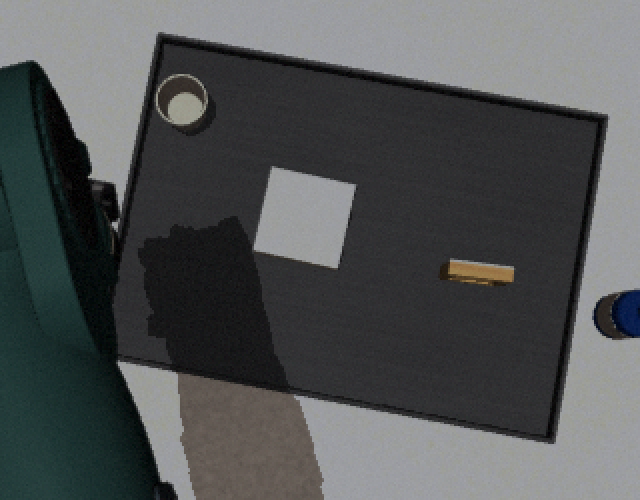

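The panel fell white face up, centred near (595.5, 21.3). Next I push it along -n, then -u.

```bash
cat >> h.py <<'E'
T=np.array([575.8,-34.6]);Y=np.radians(-11.05)
u=np.array([np.cos(Y),np.sin(Y)]);n=np.array([-u[1],u[0]])
def best(p,yaw): 
    return min((q for q in(quat(yaw),quat(yaw+np.pi)) if kin.ik(p,q) is not None),key=lambda q:abs(kin.ik(p,q)-bot.observe()["qpos"])[5])
def push(c,d,dist,yaw,back=22):
    a=c-(61+back)*d;b=c+(dist-61)*d
    q=best([*a,80],yaw)
    bot.movep([*a,80],q);bot.servo_line([*a,11],v=120)
    print(bot.servo_line([*b,11],v=50,max_force=25),bot.observe()["ee_pos"],bot.observe()["force"])
    bot.servo_line([*(b-12*d),14],v=100);bot.servo_line([*(b-12*d),110],v=200)
def look(name):
    a=cams.get_image("top");cv2.imwrite(f"pics/{name}.png",a[100:350,180:500,::-1].repeat(2,0).repeat(2,1))
    for m in cams.masks_of("top","panel"):
        r=w(cv2.boxPoints(cv2.minAreaRect(np.argwhere(m["region"])[:,::-1].astype(np.float32))),27)
        print(m["score"],r.round(1).tolist(),r.mean(0),"err u,n",(r.mean(0)-T)@u,(r.mean(0)-T)@n)
    print(bot.observe()["t"])
E
python3 - <<'E'
from h import *
push(np.array([595.5,21.3]),-n,58.6,Y)
bot.movep([590,230,200],bot.observe()["tcp_rot"])
look("t3")
E
```

```text
False [595.99  23.78  10.98] [ 0.28 -0.44 -0.35]
0.89 [[523.6, -132.8], [548.6, -136.0], [538.9, -218.8], [513.9, -215.4]] [ 531.23 -175.75] err u,n -16.685731722984666 -147.0771817267888
0.75 [[543.2, 21.6], [645.9, 2.2], [627.0, -96.8], [524.6, -76.7]] [585.19 -37.44] err u,n 9.756618046612695 -0.98939114768936
12.325
```

View pics/t3.png

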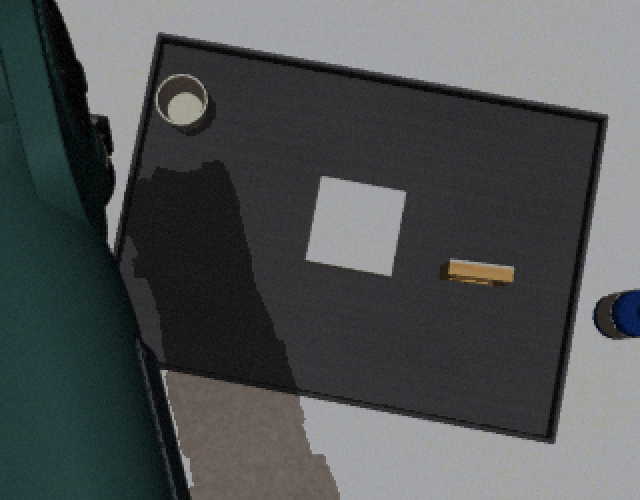

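The panel is flat, white face up, about 10 mm off in u and 1 mm off in n. One short push along -u should centre it.

```bash
python3 - <<'E'
from h import *
push(np.array([585.2,-37.4]),-u,10,Y+np.pi/2)
bot.movep([590,230,200],bot.observe()["tcp_rot"])
look("t4")
E
```

```text
False [635.37 -47.21  11.06] [ 0.26  0.02 -0.96]
0.89 [[532.3, 27.5], [633.9, 6.5], [612.3, -97.1], [511.1, -75.4]] [572.39 -34.61] err u,n -3.3486755814790397 -0.6663394064969795
0.86 [[523.9, -132.6], [549.1, -135.9], [539.4, -218.6], [514.2, -215.2]] [ 531.64 -175.55] err u,n -16.323736273797113 -146.80237723344308
20.8583
```

View pics/t4.png

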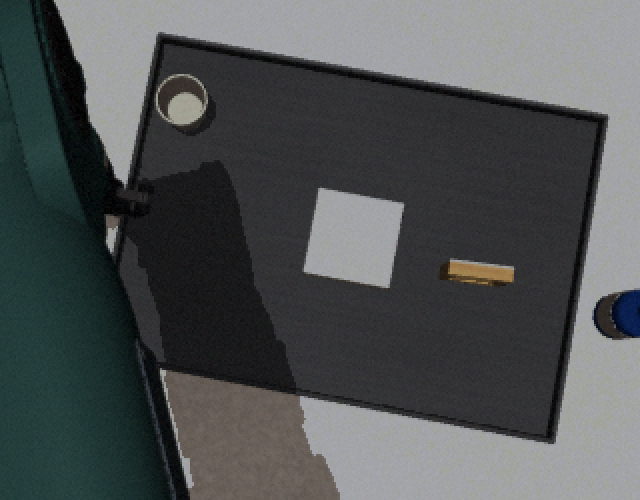

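The panel lies flat, white face up, within about 3 mm of the tray's middle. The cup and the look-alike haven't moved.

```bash
python3 -c "
from plant import bot
print(bot.observe()['force']);print(bot.close_job())"
```

```text
[-1.0921919   0.43477502  0.13449649]
the job is handed in; nothing more can be done
None
```

The panel was pushed over and now lies flat, white face up, within about 3 mm of the tray's middle. The cup stands where it was, the arm did not come near the bottles (the left one was hidden behind it in the last picture), and the job is handed in.

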